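# Set the dial and unlock the cash box, holding the key turned

## Task

Unlock the grey cash box: turn the black dial on its lid until the white pointer stands at the red zero mark, then take the red-headed key from the wooden stand and push it all the way down into the brass keyway, wiggling it a little clockwise and anticlockwise to get past the sticky wafers inside. Then turn the key a full quarter turn clockwise (seen from above) against the spring and finish while still holding it turned in the gripper, with the dial still at zero; leave the mouse and the sticky notes where they are.

Things in the scene. Friction and masses are not known exactly. Their poses are not given: they have to be found in the camera images.
- cashbox: Fixed grey steel cash box, 166 x 246 x 80 mm (x, y, z); origin at the centre of its underside, y along its long side. Lid top at z = 80 mm; on it the dial at y = +65 mm and the lock at y = -65 mm, both x = 0. A thin folding handle lies flat at the back of the lid (x = 42 to 70, y = -54 to 54, up to z = 87 mm). Ticks at the lock: white = straight, green = quarter turn clockwise.
- dial_grip (a point): Black dial: skirt of radius 26 mm, 7 mm high, and a bar grip 44 mm long, 10 mm thick, 7 to 33 mm above the lid, white pointer line on one half of its top. This point: on its axis, 22 mm above the lid; axes turn with the dial, x along the bar to the pointer end, z up. At zero the pointer end points along the box's +x, to the red mark. Light friction (0.03 N m); stays where left.
- dial (a joint): Angle of the dial (rad): 0 = pointer at the red zero mark, positive = pointer clockwise of it seen from above. Starts 0.5 to 1.3, stops at -1.6 and 1.6.
- key_bow (a point): Centre of the key's red head: 8 mm thick (its x), 30 wide (its y), 30 tall (its z, up). Loose key, 40 g, upright in the stand, blade down. Below the head a steel collar 9 x 20 mm, 12 tall, then the brass blade 5 x 14 mm, 30 long, its last 4 mm 3.6 x 12 mm. Half a turn makes no difference. In the stand the head's lower edge is 12 mm above the stand's top.
- key_tip (a point): Centre of the lower end of the key's blade, 56 mm below the centre of its head, on the key's axis; same axes.
- key_stand: Fixed dark wooden block 50 x 66 x 42 mm (x, y, z) with a slot in the middle of its top that holds the key's blade, 8 x 17 mm, 34 mm deep; origin at the centre of its underside, the slot's long side along its y.
- lock_mouth (a point): Centre of the keyway at the brass plug's top face, 85 mm above the box's underside; axes as the box. A fixed steel ring round it (outer radius 24 mm) is 1 mm higher. Keyway in the plug 7.5 x 16.5 mm, chamfered 1.5 mm, long side along the box's y at the start; the plug turns easily with the key. Key fully home: 30 mm in, collar on the plug, head's centre 26 mm above this point.
- lock_core (a point): Point on the lock's axis 23 mm below the keyway mouth, at the cam's top (slot 7 x 16 mm, straight along y). Above it two sticky wafers, discs with 6.8 x 16 mm slots, tops 9 and 16 mm below the mouth: the upper is 0.4 to 0.55 rad clockwise of straight, the lower as much anticlockwise. Each stops the blade until the key, lightly pressed, is twisted to match; then it turns with the key (0.03 N m).
- cam (a joint): Angle of the lock's cam (rad), which only a key that is fully home can turn: 0 straight, positive clockwise seen from above, stop at 1.6. A spring (0.05 N m/rad) brings it back. It lags the key by up to 0.25 rad owing to play.
- mouse: Computer mouse, black and blue, 104 x 53 x 38 mm, loose bystander; origin at the centre of its underside.
- notes: Yellow block of sticky notes, 78 x 78 x 10 mm, loose bystander; origin at the centre of its underside.

How it is judged:
By the outcome, as a careful person would: the job done as asked, in the order asked, and still so for the second after the job is handed in, while the arm keeps its last pose, push and grip.
It also fails if it takes over 58 s, if anything falls off the work surface, if the arm or the gripper's body presses on something with over 40 N, if the wrist force passes 120 N, or if a joint passes its speed limit or range.

## Robot

A 6-joint arm with a two-finger parallel gripper is mounted at the origin on a cart in front of the work surface, level with it; the furniture and walls round the work are solid. World frame = base frame: x ahead of the robot, y to its left, z up, the work surface at z = 0. Lengths are in m, angles in rad, forces in N, time in s.
With the tool pointing down it reaches from about 0.3 to 0.875 m from the base axis. Payload 6.4 kg.
Tool frame: the origin (TCP) lies between the finger pads; the fingertips stand 19 mm ahead of it and the grasp point (between the pads) is the TCP (ctrl.tips_ahead is the z of the fingertips in the tool frame, in m); z points along the fingers, y is the line along which they close (so a half turn about z gives the same grasp; the last joint's range is limited). The gripper opens to 85 mm and grips with 20 to 120 N. Pads are 22 mm wide; open, the fingers measure 114 mm over their backs; the gripper's body (76 mm by 85 mm) begins 54 mm behind the grasp point. The pads swing forward as they close: fully open they stand 13 mm farther back than shut.
Start: joints at [-1.488, 0.181, 1.607, -0, 1.354, -0.206], TCP at [0.164, -0.551, 0.25] pointing down, gripper open.
Joint ranges: [-2.99, 2.99], [-0.89, 2.07], [0.3, 2.58], [-1.14, 4.28], [0, 2.63], [-3.12, 3.12]. Speed limits (rad/s): [2.57, 2.57, 3.01, 3.14, 3.14, 3.14].

## Interface

Orientations are given as a unit quaternion [w, x, y, z].
In Python, from bench import readout, vision, ctrl gives the robot as it stands.
- The arm moves only by the tool play_rows, never from a script. Its arguments are lists of equal length, an entry for each row: "xyz": the shift along the tool's x, y, z in mm, a list of three; "rot": the turn, a rotation vector about the tool's x, y, z in rad, a list of three; "grip": the opening, from 0 (shut) to 1 (fully open). In form: {"xyz": [[x, y, z], ...], "rot": [[rx, ry, rz], ...], "grip": [grip, ...]}. A call has exactly 10 rows; each row is the pose to reach, as a shift and turn from the pose commanded when the call began, along the tool's axes at that moment; what a row does not reach only later rows make up. A row lasts 1/8 s, in which the tool goes at most 62.5 mm and 10.7 degrees, less where a joint would pass 70% of its speed; a pose out of reach is approached as far as the arm can. A call with a gripper value outside its range is refused whole. The fingers move at their own pace and stop on an object; the grip force is fixed at half the most. Time passes only in rows, so rows that repeat a pose let the fingers close, or fill a call up. It gives the time, the measured TCP pose, the force, the opening and the grip force at its end, in the units of the state.
- readout.get_obs(): the state, without advancing time (a new reading comes with each control period).
- vision.camera(name): name is "side" or "top"; returns a dict with "color" (420x560x3 uint8, red, green, blue), "depth" (420x560 float32, m along the optical axis (not along the pixel's ray), 0 where there is no reading), "camera_matrix" (3x3 intrinsics, pixels), "extrinsics" (4x4, takes a point from camera to world coordinates). Camera axes: x right, y down, z forward; pixel columns grow to the right and rows downward; lengths in m; the calibration is good to about 2 mm. A picture is of the moment at which its call begins.
- ctrl.hand_in(): hands the job in; it is judged then, once.
The state is a dict: "time_s": time; "q": joint angles; "dq": joint speeds; "joint_efforts": joint torques, N m; "eef_pos": TCP position; "eef_rot": TCP orientation; "wrist_force": force on the tool from outside, world axes, zero at the start; "torque": the same for the moment, N m; "opening": opening from 0.0 (shut) to 1.0 (fully open); "grasp_force": force on a finger pad.
Only numpy, scipy, OpenCV 4.12 (cv2) and the standard library are available. Lean on these libraries where they do the work, as an engineer would, in place of code of your own. Each camera call takes 0.05 s, during which the arm holds its last target. There are 200 camera calls.

## Working session

There is one attempt and no reset: what is moved stays moved. The work goes in short steps, Python scripts to look and compute and a tool call to move; the robot and the scene stay as the last step left them, time stands still between calls to the robot, and variables do not carry over. Pictures are saved under pics/ and viewed, at most 10 in all, crops included, and the job is handed in when it is done.

Besides the shell and the picture viewer there is one more tool, called as name(argument=value, ...) on one line, values as JSON. play_rows: Moves the arm, as the interface text tells. Its arguments: {"type":"object","properties":{"xyz":{"type":"array","items":{"type":"array","items":{"type":"number"}}},"rot":{"type":"array","items":{"type":"array","items":{"type":"number"}}},"grip":{"type":"array","items":{"type":"number"}}},"required":["xyz","rot","grip"]}

```bash
mkdir -p pics; ls; cat > h.py <<'E'
import numpy as np, cv2
from bench import readout, vision, ctrl
from scipy.spatial.transform import Rotation as R
def cam(n):
    c=vision.camera(n); return c['color'],c['depth'],np.array(c['camera_matrix']),np.array(c['extrinsics'])
def cloud(d,K,E):
    v,u=np.mgrid[:d.shape[0],:d.shape[1]]
    P=np.stack([(u-K[0,2])/K[0,0]*d,(v-K[1,2])/K[1,1]*d,d],-1)
    return P@E[:3,:3].T+E[:3,3]
def ray(u,v,K,E,z):
    r=E[:3,:3]@np.linalg.solve(K,[u,v,1.]); o=E[:3,3]
    return o+r*(z-o[2])/r[2]
E
python3 - <<'E'
from h import *
for n in('top','side'):
    c,d,K,E=cam(n); np.savez(n+'.npz',c=c,d=d,K=K,E=E)
    cv2.imwrite(f'pics/{n}0.png',c[...,::-1]); print(n,K.round(1).tolist(),E.round(3).tolist())
o=readout.get_obs();print(o)
print(ctrl.tips_ahead)
E
```

```text
pics
top [[539.3, 0.0, 284.3], [0.0, 539.3, 213.6], [0.0, 0.0, 1.0]] [[-0.097, -0.971, 0.217, 0.171], [-0.995, 0.095, -0.017, 0.024], [-0.004, -0.218, -0.976, 1.759], [0.0, 0.0, 0.0, 1.0]]
side [[533.4, 0.0, 269.2], [0.0, 533.4, 218.6], [0.0, 0.0, 1.0]] [[-0.998, -0.038, 0.042, 0.481], [-0.053, 0.333, -0.941, 1.335], [0.022, -0.942, -0.335, 0.575], [0.0, 0.0, 0.0, 1.0]]
{'time_s': 0.1, 'q': array([-1.48829498e+00,  1.81470247e-01,  1.60788784e+00,  2.86836164e-06,
        1.35378334e+00, -2.06296437e-01]), 'dq': array([-0.00065622, -0.00115403, -0.00172048,  0.0012102 ,  0.00039665,
       -0.00101077]), 'joint_efforts': array([ 4.59996718e-04, -4.45876050e+01, -3.52239060e+01, -2.76186111e-04,
        4.08660999e-03,  6.16515138e-06]), 'eef_pos': array([ 0.1637415 , -0.55072124,  0.24948199]), 'eef_rot': array([-7.72816318e-04,  9.89592330e-01,  1.43897254e-01,  4.92996062e-05]), 'wrist_force': array([0.02234719, 0.31881323, 0.17047337]), 'torque': array([-0.01054901, -0.01297032,  0.01336742]), 'grasp_force': 0.0, 'opening': 0.9970655845378954}
0.019
```

View pics/top0.png

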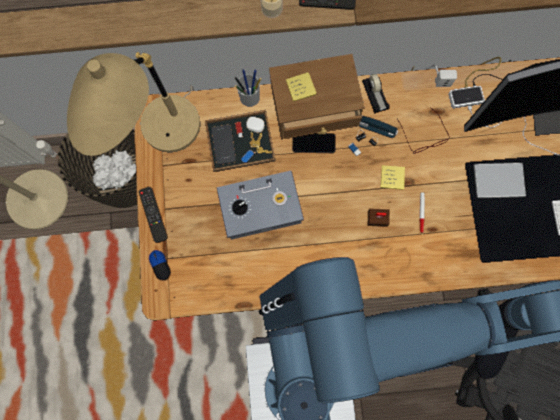

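View pics/side0.png

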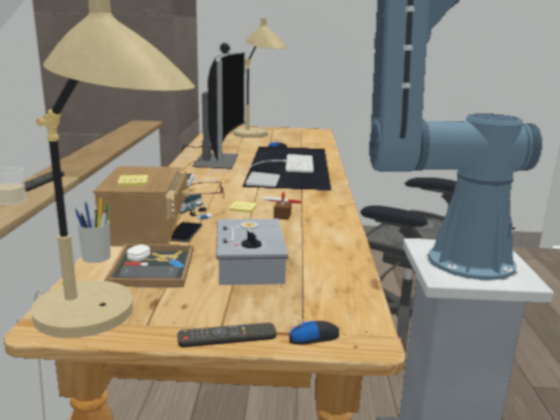

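The top view shows the box centred near (260,204), the dial at (240,207), the lock at (280,198), the stand with its red key at (379,216), the notes at (393,177) and the mouse at (159,264). The side view shows the box at (250,250), the dial at (251,240) and the key at (283,200).

```bash
python3 - <<'E'
from h import *
T=np.load('top.npz');c,d,K,E=[T[k] for k in'cdKE'];P=cloud(d,K,E);hsv=cv2.cvtColor(c,cv2.COLOR_RGB2HSV)
def rect(m,z,name):
    m=m.astype(np.uint8); n,l,s,ct=cv2.connectedComponentsWithStats(m); i=1+s[1:,4].argmax()
    v,u=np.nonzero(l==i); Q=np.array([ray(a,b,K,E,z)[:2] for a,b in zip(u,v)])
    r=cv2.minAreaRect((Q*1000).astype(np.float32)); print(name,s[i],'rect',np.round(r[0],1),np.round(r[1],1),round(r[2],2),'mean',Q.mean(0).round(4)); return l==i
win=np.zeros(d.shape,bool)
w=win.copy();w[160:250,205:315]=1
top=w&(abs(P[...,2]-.083)<.012); rect(cv2.morphologyEx(top.astype(np.uint8),cv2.MORPH_CLOSE,np.ones((5,5))),.08,'box depth')
col=w&(hsv[...,1]<70)&(P[...,2]>.068); rect(cv2.morphologyEx(col.astype(np.uint8),cv2.MORPH_CLOSE,np.ones((15,15))),.08,'box col')
lock=w&(hsv[...,1]>90)&(hsv[...,2]>120)&(P[...,2]>.07);lock[:,:268]=0; lock[:188]=0;lock[208:]=0;lock[:,:270]=0;lock[:,290:]=0
rect(lock,.085,'lock brass')
w=win.copy();w[200:235,360:400]=1
rect(w&(P[...,2]>.03)&(P[...,2]<.05),.042,'stand')
red=((hsv[...,0]<8)|(hsv[...,0]>172))&(hsv[...,1]>140)&(hsv[...,2]>90)&w
rect(red,.084,'key red'); print('key z',np.percentile(P[red][:,2],[10,50,90,100]).round(3))
w=win.copy();w[190:225,225:258]=1
blk=w&(hsv[...,2]<60); rect(blk,.087,'dial black')
hi=w&(P[...,2]>.1); rect(hi,.113,'dial bar hi')
S=np.load('side.npz')
a=cv2.resize(c[155:260,205:405],None,fx=4,fy=4,interpolation=cv2.INTER_CUBIC)
b=cv2.resize(S['c'][185:290,200:310],None,fx=5,fy=5,interpolation=cv2.INTER_CUBIC)
cv2.imwrite('pics/ta.png',a[...,::-1]);cv2.imwrite('pics/sb.png',b[...,::-1])
E
```

```text
box depth [ 217  170   87   68 4007] rect [586.3  69.6] [170.2 249.4] 7.65 mean [0.5854 0.0698]
box col [ 217  171   87   67 4021] rect [583.7  69.7] [175.  248.6] 7.77 mean [0.585  0.0705]
lock brass [275 194   9   9  56] rect [596.    6.1] [25.6 26.4] 84.48 mean [0.5965 0.0058]
stand [369 208  21  17 282] rect [ 514.  -312.5] [65.2 53.2] 82.03 mean [ 0.5128 -0.3118]
key red [376 212  11   5  42] rect [ 512.3 -311.8] [31.9 13. ] 84.4 mean [ 0.5136 -0.312 ]
key z [0.04  0.078 0.089 0.095]
dial black [233 200  14  15 149] rect [578.4 134.1] [41.5 46. ] 85.34 mean [0.5761 0.1357]
dial bar hi [233 201  13  10  58] rect [577.3 133.7] [13.5 43.5] 24.37 mean [0.5775 0.1335]
```

View pics/ta.png

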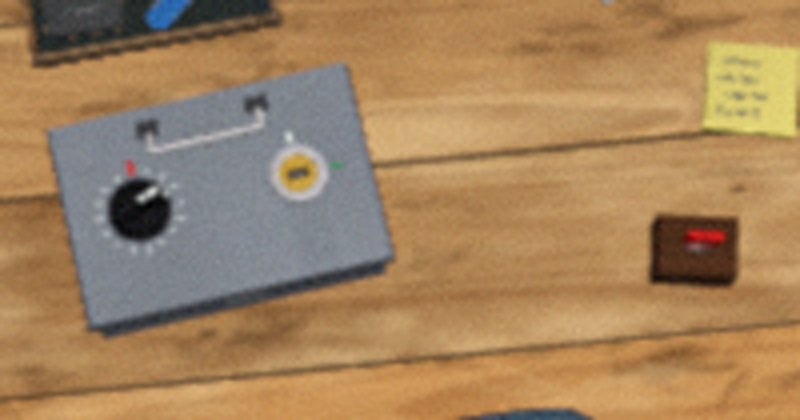

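View pics/sb.png

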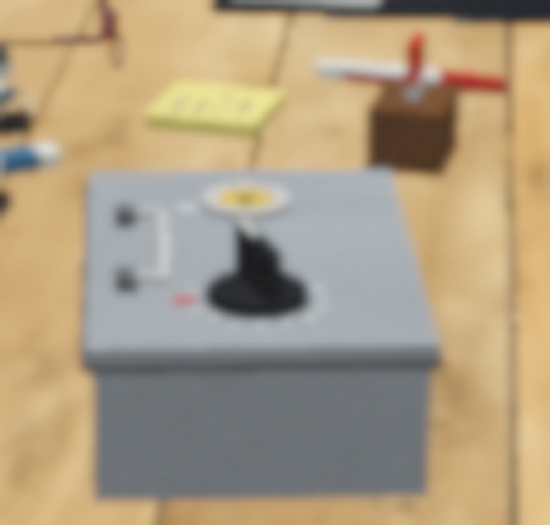

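The crops show the dial pointer at crop (148,192), clockwise of the red mark at (130,168). The keyway is at (298,173) and the key head at (705,237), upright in the stand.

```bash
python3 - <<'E'
from h import *
T=np.load('top.npz');c,d,K,E=[T[k] for k in'cdKE']; S=np.load('side.npz');cs,ds,Ks,Es=[S[k] for k in'cdKE']
g=c.min(2).astype(float)
w=np.zeros(g.shape,bool);w[200:213,234:247]=1
wh=np.where(w,np.clip(g-70,0,None),0); v,u=np.nonzero(wh); ww=wh[v,u]
# restrict to within dial disc
ctr=np.array([.5766,.1341]); Q=np.array([ray(a,b,K,E,.113)[:2] for a,b in zip(u,v)])
k=np.hypot(*(Q-ctr).T)<.026; m=(Q[k]*ww[k,None]).sum(0)/ww[k].sum(); print('pointer',k.sum(),m,'ang',np.degrees(np.arctan2(*(m-ctr)[::-1])))
# side: key red & stand, lock brass
h=cv2.cvtColor(cs,cv2.COLOR_RGB2HSV)
r=((h[...,0]<8)|(h[...,0]>172))&(h[...,1]>140)&(h[...,2]>90); w=np.zeros_like(r);w[188:206,277:288]=1; r&=w
v,u=np.nonzero(r);print('side key px',u.min(),u.max(),v.min(),v.max(),ray(u.mean(),v.mean(),Ks,Es,.069))
y=(h[...,0]>15)&(h[...,0]<35)&(h[...,1]>90);w[:]=0;w[220:230,240:260]=1;v,u=np.nonzero(y&w);print('side lock',len(u),ray(u.mean(),v.mean(),Ks,Es,.085))
b=(h[...,2]<60);w[:]=0;w[225:250,236:270]=1;b&=w;v,u=np.nonzero(b)
low=v>=242;print('side dial skirt',[(vv,u[v==vv].min(),u[v==vv].max()) for vv in range(v.min(),v.max()+1)])
P=cloud(ds,Ks,Es);hi=(P[...,2]>.098)&(P[...,2]<.12)&w; Q=P[hi][:,:2]; print('side hi',len(Q),cv2.minAreaRect((Q*1000).astype(np.float32)))
E
```

```text
pointer 29 [0.58630608 0.12432935] ang -45.189964723714404
side key px 282 283 193 197 [ 0.51379758 -0.31635369  0.069     ]
side lock 18 [0.59528398 0.00872517 0.085     ]
side dial skirt [(233, np.int64(248), np.int64(249)), (234, np.int64(248), np.int64(252)), (235, np.int64(248), np.int64(253)), (236, np.int64(248), np.int64(254)), (237, np.int64(248), np.int64(254)), (238, np.int64(248), np.int64(254)), (239, np.int64(248), np.int64(254)), (240, np.int64(247), np.int64(255)), (241, np.int64(245), np.int64(257)), (242, np.int64(244), np.int64(258)), (243, np.int64(243), np.int64(259)), (244, np.int64(243), np.int64(259)), (245, np.int64(243), np.int64(259)), (246, np.int64(245), np.int64(257)), (247, np.int64(250), np.int64(251))]
side hi 81 ((577.3964233398438, 137.2640838623047), (12.468841552734375, 50.35124969482422), 23.69326400756836)
```

```bash
cat >> h.py <<'E'
def go(x,y,z,psi_deg):
    "shift (mm, tool axes) and rotvec to reach a tool-down pose with tool x at yaw psi"
    o=readout.get_obs(); q=o['eef_rot']; Rc=R.from_quat([q[1],q[2],q[3],q[0]])
    a=np.radians(psi_deg); Rt=R.from_matrix(np.array([[np.cos(a),np.sin(a),0],[np.sin(a),-np.cos(a),0],[0,0,-1]]))
    print('shift',(Rc.inv().apply(np.array([x,y,z])-o['eef_pos'])*1000).round(1),'rot',(Rc.inv()*Rt).as_rotvec().round(4))
def st():
    o=readout.get_obs(); q=o['eef_rot']; M=R.from_quat([q[1],q[2],q[3],q[0]]).as_matrix()
    print('t',round(o['time_s'],2),'pos',(o['eef_pos']*1000).round(1),'psi',np.degrees(np.arctan2(M[1,0],M[0,0])).round(2),'F',o['wrist_force'].round(1),'T',o['torque'].round(2),'open',round(o['opening'],3),'g',round(o['grasp_force'],1),'q',o['q'].round(2))
E
python3 -c "
from h import *
st();go(.577,.134,.19,-64)"
```

```text
t 0.1 pos [ 163.7 -550.7  249.5] psi 16.55 F [0.  0.3 0.2] T [-0.01 -0.01  0.01] open 0.997 g 0.0 q [-1.49  0.18  1.61  0.    1.35 -0.21]
shift [ 591.1 -538.6   60.5] rot [-1.5000e-03  8.0000e-04  1.4058e+00]
```

play_rows(xyz=[[40,-36,0],[85,-77,0],[130,-118,0],[175,-160,0],[220,-200,0],[265,-241,0],[310,-282,0],[355,-323,0],[400,-364,0],[440,-400,0]], rot=[[0,0,0.14],[0,0,0.28],[0,0,0.42],[0,0,0.56],[0,0,0.7],[0,0,0.84],[0,0,0.98],[0,0,1.12],[0,0,1.26],[0,0,1.405]], grip=[1,1,1,1,1,1,1,1,1,1])

```text
time_s: 1.35
eef_pos: [0.4707, -0.0435, 0.2502]
eef_rot: [0.0, 0.849, -0.528, 0.0]
wrist_force: [0.4, -1.1, -0.1]
opening: 0.999
grasp_force: 0.0
```

```bash
python3 -c "
from h import *
st();go(.577,.134,.111,-64)"
```

```text
t 1.35 pos [470.7 -43.5 250.2] psi -63.74 F [ 0.4 -1.1 -0.1] T [-0.06  0.01  0.02] open 0.999 g 0.0 q [-0.34 -0.05  1.86 -0.    1.34  2.34]
shift [-112.2 -173.9  139.2] rot [-0.     -0.0002  0.0045]
```

play_rows(xyz=[[-28,-43,15],[-56,-87,30],[-84,-131,45],[-111,-172.5,60],[-111,-172.5,85],[-111,-172.5,110],[-111,-172.5,128],[-111,-172.5,139],[-111,-172.5,139],[-111,-172.5,139]], rot=[[0,0,0],[0,0,0],[0,0,0],[0,0,0],[0,0,0],[0,0,0],[0,0,0],[0,0,0],[0,0,0],[0,0,0]], grip=[1,1,1,1,1,1,1,1,0.6,0.3])

```text
time_s: 2.6
eef_pos: [0.5756, 0.1308, 0.1123]
eef_rot: [-0.0, 0.85, -0.526, 0.001]
wrist_force: [0.1, 0.3, 0.3]
opening: 0.603
grasp_force: 0.0
```

```bash
python3 -c "
from h import *
st();go(.577,.134,.111,-64)
c=cam('side')[0][190:290,200:310];t=cam('top')[0][150:250,200:310]
cv2.imwrite('pics/d1.png',np.hstack([cv2.resize(i,None,fx=3.6,fy=3.6,interpolation=2) for i in (c,t)])[...,::-1])"
```

```text
t 2.6 pos [575.6 130.8 112.3] psi -63.49 F [0.1 0.3 0.3] T [-0.02  0.04  0.02] open 0.603 g 0.0 q [0.02 0.37 1.67 0.   1.1  2.7 ]
shift [-2.2 -2.7  1.3] rot [-0.0015 -0.0007  0.0088]
```

View pics/d1.png

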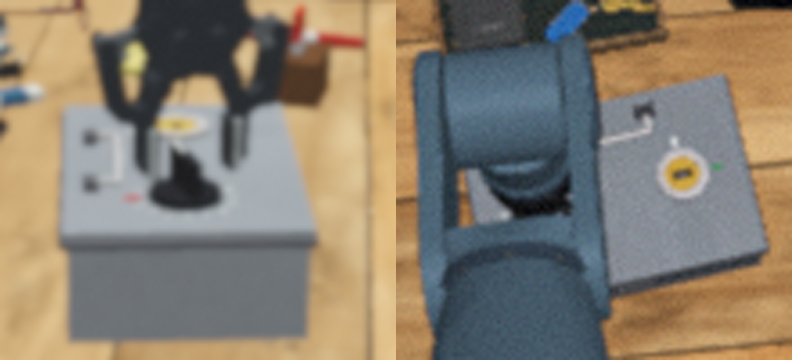

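The side half shows the fingers straddling the dial bar (crop 185,165), and the top half shows the arm over the dial. I'll close now.

play_rows(xyz=[[0,0,0],[0,0,0],[0,0,0],[0,0,0],[0,0,0],[0,0,0],[0,0,0],[0,0,0],[0,0,0],[0,0,0]], rot=[[0,0,0],[0,0,0],[0,0,0],[0,0,0],[0,0,0],[0,0,0],[0,0,0],[0,0,0],[0,0,0],[0,0,0]], grip=[0.3,0.2,0.1,0.0,0,0,0,0,0,0])

```text
time_s: 3.95
eef_pos: [0.5792, 0.1328, 0.1128]
eef_rot: [-0.004, 0.85, -0.526, 0.004]
wrist_force: [14.4, 8.5, -7.5]
opening: 0.098
grasp_force: 60.7
```

```bash
python3 -c "
from h import *
st();go(.577,.134,.111,7.7)"
```

```text
t 3.95 pos [579.2 132.8 112.8] psi -63.51 F [14.4  8.5 -7.5] T [ 1.38 -2.24 -0.11] open 0.098 g 60.7 q [0.02 0.37 1.67 0.   1.09 2.7 ]
shift [-2.   1.4  1.8] rot [-0.0088 -0.0082 -1.2428]
```

play_rows(xyz=[[-1,-2,0],[-2,-4,0],[-2,-4,0],[-2,-4,0],[-2,-4,0],[-2,-4,0],[-2,-4,0],[-2,-4,0],[-2,-4,0],[-2,-4,0]], rot=[[0,0,0],[0,0,0],[0,0,-0.15],[0,0,-0.31],[0,0,-0.47],[0,0,-0.63],[0,0,-0.79],[0,0,-0.95],[0,0,-1.1],[0,0,-1.24]], grip=[0,0,0,0,0,0,0,0,0,0])

```text
time_s: 5.2
eef_pos: [0.5812, 0.136, 0.1128]
eef_rot: [-0.001, 0.998, 0.068, 0.005]
wrist_force: [10.1, 9.2, -4.8]
opening: 0.098
grasp_force: 61.3
```

```bash
python3 -c "
from h import *
st();go(.5783,.1346,.1128,7.7)"
```

```text
t 5.2 pos [581.2 136.  112.8] psi 7.81 F [10.1  9.2 -4.8] T [ 1.33 -1.82 -0.03] open 0.098 g 61.3 q [0.03 0.38 1.66 0.   1.09 1.46]
shift [-3.1  1.   0. ] rot [-0.0018 -0.0094  0.0019]
```

play_rows(xyz=[[1,-1,0],[2,-2,0],[2,-2,0],[2,-2,0],[2,-2,0],[2,-2,0],[2,-2,0],[2,-2,0],[2,-2,-40],[2,-2,-80]], rot=[[0,0,0],[0,0,0],[0,0,0],[0,0,0],[0,0,0],[0,0,0],[0,0,0],[0,0,0],[0,0,0],[0,0,0]], grip=[0,0,0,0.1,0.25,0.4,0.55,0.7,0.85,1])

```text
time_s: 6.45
eef_pos: [0.5787, 0.1367, 0.1916]
eef_rot: [-0.0, 0.998, 0.066, -0.001]
wrist_force: [0.9, 0.0, 0.0]
opening: 0.996
grasp_force: 0.0
```

```bash
python3 -c "
from h import *
st();go(.5137,-.313,.16,82.5)"
```

```text
t 6.45 pos [578.7 136.7 191.6] psi 7.56 F [0.9 0.  0. ] T [0.01 0.03 0.02] open 0.996 g 0.0 q [0.03 0.28 1.61 0.   1.25 1.47]
shift [-123.6  437.3   31.7] rot [-0.0015  0.0015 -1.3079]
```

play_rows(xyz=[[-10,35,0],[-25,85,0],[-38,135,0],[-52,185,0],[-66,235,0],[-80,285,0],[-94,335,0],[-108,385,0],[-120,424,0],[-124,437,15]], rot=[[0,0,-0.14],[0,0,-0.28],[0,0,-0.42],[0,0,-0.56],[0,0,-0.7],[0,0,-0.84],[0,0,-0.98],[0,0,-1.12],[0,0,-1.22],[0,0,-1.308]], grip=[1,1,1,1,1,1,1,1,1,1])

```text
time_s: 7.7
eef_pos: [0.5139, -0.3161, 0.1774]
eef_rot: [0.002, 0.752, 0.66, 0.0]
wrist_force: [0.5, 0.8, 0.5]
opening: 1.001
grasp_force: 0.0
```

```bash
python3 -c "
from h import *
st();go(.5137,-.313,.077,82.5)
from h import *
c,d,K,E=cam('top')
cv2.imwrite('pics/d2.png',cv2.resize(c[155:255,200:320],None,fx=6,fy=6,interpolation=2)[...,::-1])
import numpy as np
g=c.min(2).astype(float);ctr=np.array([.577,.1345])
v,u=np.mgrid[196:216,230:252];v=v.ravel();u=u.ravel();Q=np.array([ray(a,b,K,E,.113)[:2] for a,b in zip(u,v)])
w=np.clip(g[v,u]-70,0,None)*(np.hypot(*(Q-ctr).T)<.022);m=(Q*w[:,None]).sum(0)/w.sum();print('ptr',m,np.degrees(np.arctan2(*(m-ctr)[::-1])))
P=cloud(d,K,E);w=np.zeros(d.shape,bool);w[195:220,228:256]=1
hi=w&(P[...,2]>.1);Q=np.array([ray(b,a,K,E,.113)[:2] for a,b in zip(*np.nonzero(hi))]);print(cv2.minAreaRect((Q*1000).astype(np.float32)))
"
```

```text
t 7.7 pos [ 513.9 -316.1  177.4] psi 82.52 F [0.5 0.8 0.5] T [ 0.01 -0.03 -0.01] open 1.001 g 0.0 q [-0.75  0.31  1.6  -0.    1.23 -0.62]
shift [  3.2  -0.8 100.4] rot [0.0024 0.0021 0.0004]
ptr [0.59111455 0.13746492] 11.863128468830642
((579.3212890625, 122.37908172607422), (43.162750244140625, 33.22515869140625), 6.5054121017456055)
```

View pics/d2.png

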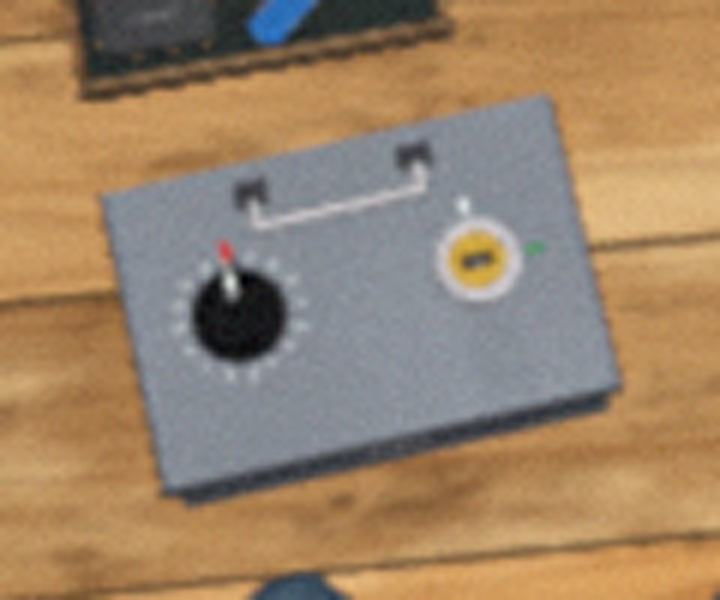

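The pointer at crop (230,285) lines up with the red mark at (225,250), so the dial is at zero. Next is the key.

play_rows(xyz=[[3,-0.5,30],[3,-0.5,60],[3,-0.5,85],[3,-0.5,100],[3,-0.5,100],[3,-0.5,100],[3,-0.5,100],[3,-0.5,100],[3,-0.5,100],[3,-0.5,100]], rot=[[0,0,0],[0,0,0],[0,0,0],[0,0,0],[0,0,0],[0,0,0],[0,0,0],[0,0,0],[0,0,0],[0,0,0]], grip=[1,1,1,0.8,0.6,0.4,0.2,0,0,0])

```text
time_s: 9.0
eef_pos: [0.5144, -0.3102, 0.0775]
eef_rot: [0.001, 0.752, 0.659, 0.0]
wrist_force: [-0.5, 1.0, 6.7]
opening: 0.077
grasp_force: 60.1
```

```bash
python3 -c "
from h import *
st();go(.5137,-.313,.077,82.5)"
```

```text
t 9.0 pos [ 514.4 -310.2   77.5] psi 82.51 F [-0.5  1.   6.7] T [ 0.2   0.13 -0.06] open 0.077 g 60.1 q [-0.74  0.44  1.66  0.    1.04 -0.61]
shift [-2.9 -0.3  0.5] rot [0.0015 0.0009 0.0001]
```

play_rows(xyz=[[0,0,-15],[0,0,-35],[0,0,-60],[0,0,-90],[0,0,-122],[0,0,-122],[0,0,-122],[0,0,-122],[0,0,-122],[0,0,-122]], rot=[[0,0,0],[0,0,0],[0,0,0],[0,0,0],[0,0,0],[0,0,0],[0,0,0],[0,0,0],[0,0,0],[0,0,0]], grip=[0,0,0,0,0,0,0,0,0,0])

```text
time_s: 10.25
eef_pos: [0.5136, -0.3095, 0.1976]
eef_rot: [-0.001, 0.752, 0.659, -0.0]
wrist_force: [0.2, -0.3, -1.0]
opening: 0.082
grasp_force: 59.2
```

```bash
python3 -c "
from h import *
st();go(.5955,.0068,.20,97.7)
c,d,K,E=cam('side')
print(np.linalg.inv(E)@np.array([.5144,-.3102,.2,1]))
cv2.imwrite('pics/k1.png',cv2.resize(c[110:230,210:350],None,fx=5,fy=5,interpolation=2)[...,::-1])"
```

```text
t 10.25 pos [ 513.6 -309.5  197.6] psi 82.51 F [ 0.2 -0.3 -1. ] T [0.02 0.02 0.03] open 0.082 g 59.2 q [-0.74  0.29  1.59  0.    1.27 -0.61]
shift [324.3  40.   -2.2] rot [-0.0009 -0.0009 -0.2651]
[ 0.04503285 -0.19683335  1.67515368  1.        ]
```

View pics/k1.png

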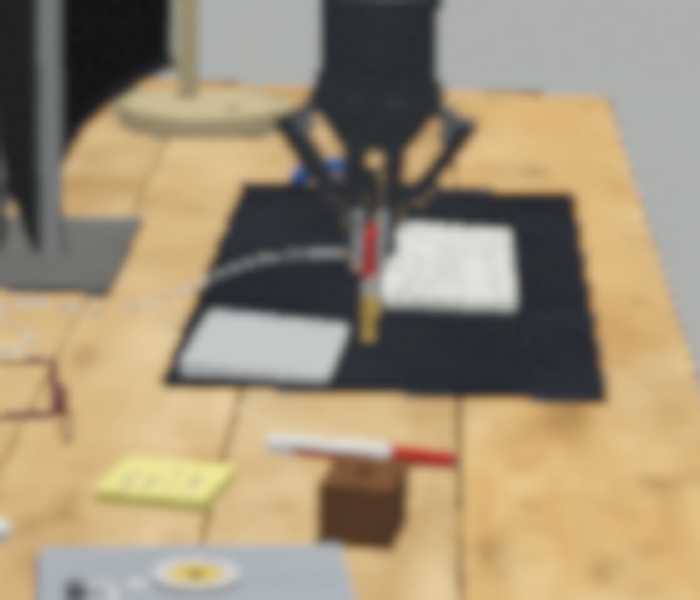

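The side view shows the key gripped upright, its head at crop (370,250) and tip at (368,340).

play_rows(xyz=[[25,3,0],[65,8,0],[110,14,0],[155,19,0],[200,25,0],[245,30,0],[285,35,0],[312,39,0],[325,40,0],[325,40,0]], rot=[[0,0,-0.03],[0,0,-0.06],[0,0,-0.09],[0,0,-0.12],[0,0,-0.15],[0,0,-0.18],[0,0,-0.21],[0,0,-0.24],[0,0,-0.265],[0,0,-0.265]], grip=[0,0,0,0,0,0,0,0,0,0])

```text
time_s: 11.55
eef_pos: [0.5958, 0.0076, 0.1982]
eef_rot: [-0.0, 0.658, 0.753, -0.0]
wrist_force: [0.6, -0.7, -0.3]
opening: 0.079
grasp_force: 59.2
```

```bash
python3 -c "
from h import *
st();go(.5954,.0078,.158,97.7)"
```

```text
t 11.55 pos [595.8   7.6 198.2] psi 97.76 F [ 0.6 -0.7 -0.3] T [-0.03 -0.01 -0.03] open 0.079 g 59.2 q [-0.19  0.28  1.6  -0.    1.26 -0.32]
shift [ 0.2 -0.3 40.2] rot [-0.0004  0.0001  0.001 ]
```

play_rows(xyz=[[0,0,15],[0,0,30],[0,0,40],[0,0,44],[0,0,47],[0,0,49],[0,0,51],[0,0,53],[0,0,55],[0,0,55]], rot=[[0,0,0],[0,0,0],[0,0,0],[0,0,0],[0,0,0],[0,0,0],[0,0,0],[0,0,0],[0,0,0],[0,0,0]], grip=[0,0,0,0,0,0,0,0,0,0])

```text
time_s: 12.8
eef_pos: [0.5957, 0.0074, 0.1432]
eef_rot: [-0.0, 0.658, 0.753, -0.0]
wrist_force: [-0.8, 0.0, -0.8]
opening: 0.079
grasp_force: 59.2
```

```bash
python3 -c "
from h import *
st()
c,d,K,E=cam('side')
cv2.imwrite('pics/k2.png',cv2.resize(c[130:270,190:310],None,fx=4,fy=4,interpolation=2)[...,::-1])"
```

```text
t 12.8 pos [595.7   7.4 143.2] psi 97.7 F [-0.8  0.  -0.8] T [-0.01  0.01  0.  ] open 0.079 g 59.2 q [-0.19  0.34  1.64  0.    1.16 -0.32]
```

View pics/k2.png

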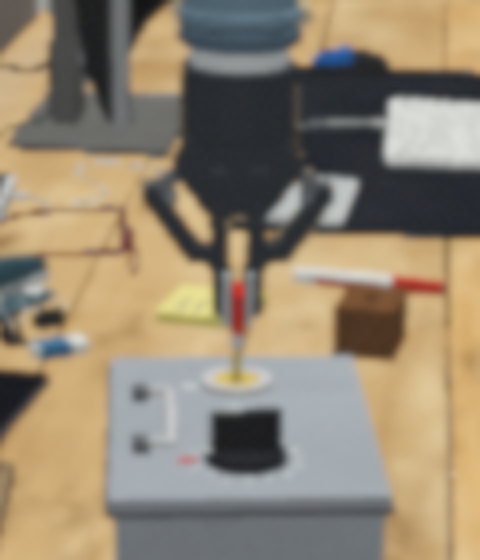

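The side view shows the blade entering the brass plug at crop (236,378) with no contact force. I'll press down to the upper wafer.

play_rows(xyz=[[0,0,1],[0,0,2],[0,0,3],[0,0,4],[0,0,5],[0,0,5],[0,0,5],[0,0,5],[0,0,5],[0,0,5]], rot=[[0,0,0],[0,0,0],[0,0,0],[0,0,0],[0,0,0],[0,0,0],[0,0,0],[0,0,0],[0,0,0],[0,0,0]], grip=[0,0,0,0,0,0,0,0,0,0])

```text
time_s: 14.1
eef_pos: [0.5957, 0.0073, 0.1383]
eef_rot: [-0.0, 0.658, 0.753, -0.0]
wrist_force: [-1.3, 0.5, 2.0]
opening: 0.079
grasp_force: 59.7
```

```bash
python3 -c "
from h import *
st()"
```

```text
t 14.1 pos [595.7   7.3 138.3] psi 97.69 F [-1.3  0.5  2. ] T [ 0.14  0.4  -0.04] open 0.079 g 59.7 q [-0.19  0.35  1.64  0.    1.15 -0.32]
```

play_rows(xyz=[[0,0,1],[0,0,2],[0,0,2],[0,0,2],[0,0,2.5],[0,0,3],[0,0,3],[0,0,3.5],[0,0,4],[0,0,4]], rot=[[0,0,0],[0,0,0.1],[0,0,0.2],[0,0,0.3],[0,0,0.35],[0,0,0.4],[0,0,0.43],[0,0,0.46],[0,0,0.48],[0,0,0.48]], grip=[0,0,0,0,0,0,0,0,0,0])

```text
time_s: 15.35
eef_pos: [0.596, 0.0072, 0.1345]
eef_rot: [0.0, 0.818, 0.575, 0.0]
wrist_force: [0.7, 0.0, 0.9]
opening: 0.077
grasp_force: 59.4
```

```bash
python3 -c "
from h import *
st()"
```

```text
t 15.35 pos [596.    7.2 134.5] psi 70.19 F [0.7 0.  0.9] T [-0.01 -0.11 -0.02] open 0.077 g 59.4 q [-0.19  0.35  1.64 -0.    1.14  0.16]
```

play_rows(xyz=[[0,0,1.5],[0,0,3],[0,0,3.5],[0,0,4],[0,0,4],[0,0,4],[0,0,4.5],[0,0,5],[0,0,6],[0,0,6]], rot=[[0,0,0],[0,0,-0.16],[0,0,-0.33],[0,0,-0.5],[0,0,-0.67],[0,0,-0.83],[0,0,-0.89],[0,0,-0.93],[0,0,-0.96],[0,0,-0.96]], grip=[0,0,0,0,0,0,0,0,0,0])

```text
time_s: 16.6
eef_pos: [0.5957, 0.0073, 0.1282]
eef_rot: [-0.0, 0.46, 0.888, -0.0]
wrist_force: [0.1, -0.3, 2.3]
opening: 0.08
grasp_force: 59.7
```

```bash
python3 -c "
from h import *
st()"
```

```text
t 16.6 pos [595.7   7.3 128.2] psi 125.19 F [ 0.1 -0.3  2.3] T [ 0.01  0.19 -0.05] open 0.08 g 59.7 q [-0.19  0.36  1.65 -0.    1.13 -0.8 ]
```

play_rows(xyz=[[0,0,1],[0,0,1],[0,0,1],[0,0,1],[0,0,2],[0,0,4],[0,0,6],[0,0,8],[0,0,10],[0,0,10]], rot=[[0,0,0.1],[0,0,0.24],[0,0,0.38],[0,0,0.48],[0,0,0.48],[0,0,0.48],[0,0,0.48],[0,0,0.48],[0,0,0.48],[0,0,0.48]], grip=[0,0,0,0,0,0,0,0,0,0])

```text
time_s: 17.85
eef_pos: [0.5962, 0.0074, 0.1203]
eef_rot: [0.0, 0.658, 0.753, 0.0]
wrist_force: [-6.1, 1.4, 16.1]
opening: 0.077
grasp_force: 61.8
```

```bash
python3 -c "
from h import *
st()"
```

```text
t 17.85 pos [596.2   7.4 120.3] psi 97.73 F [-6.1  1.4 16.1] T [0.33 1.09 0.03] open 0.077 g 61.8 q [-0.19  0.37  1.65 -0.    1.12 -0.32]
```

play_rows(xyz=[[0,-0.5,1],[0,-1,2],[0,-1,3],[0,-1,3],[0,-1,3],[0,-1,3],[0,-1,3],[0,-1,3],[0,-1,3],[0,-1,3]], rot=[[0,0,0],[0,0,0],[0,0,0],[0,0,0.04],[0,0,0.08],[0,0,0.04],[0,0,0],[0,0,-0.04],[0,0,-0.04],[0,0,0]], grip=[0,0,0,0,0,0,0,0,0,0])

```text
time_s: 19.1
eef_pos: [0.5963, 0.0073, 0.12]
eef_rot: [0.001, 0.658, 0.753, 0.001]
wrist_force: [-10.6, 3.4, 30.6]
opening: 0.082
grasp_force: 64.0
```

```bash
python3 -c "
from h import *
st()
c,d,K,E=cam('side')
cv2.imwrite('pics/k3.png',cv2.resize(c[180:250,215:285],None,fx=8,fy=8,interpolation=2)[...,::-1])"
```

```text
t 19.1 pos [596.3   7.3 120. ] psi 97.7 F [-10.6   3.4  30.6] T [0.64 1.98 0.01] open 0.082 g 64.0 q [-0.19  0.37  1.65  0.    1.11 -0.32]
```

View pics/k3.png

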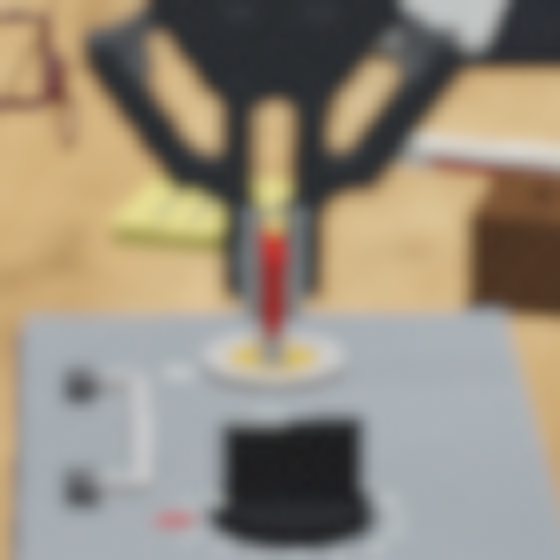

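The side view shows the collar seated on the brass plug at crop (272,352), a hard stop, with the dial still at its mark. I'll ease the push and turn clockwise.

play_rows(xyz=[[0,0,-1.5],[0,0,-3],[0,0,-3],[0,0,-3],[0,0,-3],[0,0,-3],[0,0,-3],[0,0,-3],[0,0,-3],[0,0,-3]], rot=[[0,0,0.05],[0,0,0.2],[0,0,0.36],[0,0,0.52],[0,0,0.68],[0,0,0.84],[0,0,1.0],[0,0,1.16],[0,0,1.3],[0,0,1.4]], grip=[0,0,0,0,0,0,0,0,0,0])

```text
time_s: 20.4
eef_pos: [0.5961, 0.007, 0.1203]
eef_rot: [0.001, 0.989, 0.15, 0.001]
wrist_force: [-3.0, -0.0, 13.2]
opening: 0.083
grasp_force: 61.3
```

```bash
python3 -c "
from h import *
st()"
```

```text
t 20.4 pos [596.1   7.  120.3] psi 17.31 F [-3.  -0.  13.2] T [0.23 0.45 0.17] open 0.083 g 61.3 q [-0.19  0.37  1.65  0.    1.12  1.08]
```

play_rows(xyz=[[0,0,0],[0,0,0],[0,0,0],[0,0,0],[0,0,0],[0,0,0],[0,0,0],[0,0,0],[0,0,0],[0,0,0]], rot=[[0,0,0.1],[0,0,0.2],[0,0,0.28],[0,0,0.34],[0,0,0.38],[0,0,0.41],[0,0,0.43],[0,0,0.43],[0,0,0.43],[0,0,0.43]], grip=[0,0,0,0,0,0,0,0,0,0])

```text
time_s: 21.65
eef_pos: [0.5961, 0.0069, 0.1203]
eef_rot: [0.0, 0.998, -0.062, 0.001]
wrist_force: [-2.5, 1.4, 12.1]
opening: 0.084
grasp_force: 61.3
```

```bash
python3 -c "
from h import *
st()"
```

```text
t 21.65 pos [596.1   6.9 120.3] psi -7.12 F [-2.5  1.4 12.1] T [0.15 0.47 0.11] open 0.084 g 61.3 q [-0.19  0.37  1.65 -0.    1.12  1.51]
```

play_rows(xyz=[[0,0,0],[0,0,0],[0,0,0],[0,0,0],[0,0,0],[0,0,0],[0,0,0],[0,0,0],[0,0,0],[0,0,0]], rot=[[0,0,0.03],[0,0,0.06],[0,0,0.08],[0,0,0.08],[0,0,0.08],[0,0,0.08],[0,0,0.08],[0,0,0.08],[0,0,0.08],[0,0,0.08]], grip=[0,0,0,0,0,0,0,0,0,0])

```text
time_s: 22.9
eef_pos: [0.5961, 0.0069, 0.1203]
eef_rot: [0.0, 0.995, -0.102, 0.001]
wrist_force: [-2.8, 1.0, 13.6]
opening: 0.081
grasp_force: 61.3
```

```bash
python3 -c "
from h import *
st()
o=[]
c,d,K,E=cam('side');t=cam('top')[0]
cv2.imwrite('pics/k4.png',np.hstack([cv2.resize(c[180:280,200:310],None,fx=3.6,fy=3.6,interpolation=2),cv2.resize(t[150:250,200:310],None,fx=3.6,fy=3.6,interpolation=2)])[...,::-1])"
```

```text
t 22.9 pos [596.1   6.9 120.3] psi -11.69 F [-2.8  1.  13.6] T [0.19 0.41 0.18] open 0.081 g 61.3 q [-0.19  0.37  1.65 -0.    1.12  1.59]
```

View pics/k4.png

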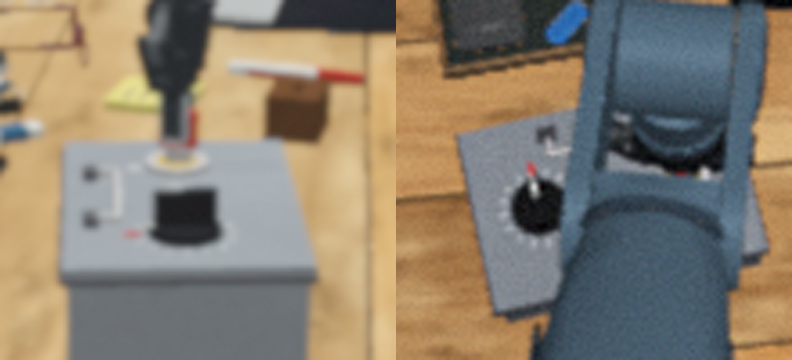

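The dial pointer is still on the red mark (top half, 533,183), and the key is gripped and turned past a quarter turn. I'll hand it in.

```bash
python3 -c "
from h import *
print(ctrl.hand_in())"
```

```text
the job is handed in; nothing more can be done
None
```

I set the dial to the red zero mark, pushed the key fully home past both wafers, turned it clockwise past a quarter turn (gripper turned about 1.9 rad, cam not read directly), and handed the job in with the key still held at about 23 s.

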